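Reset the bottle guide to the index clip and clamp it

ROBOT

A 7-joint arm with a two-finger parallel gripper is mounted at the origin on the work surface. World frame = base frame: x ahead of the robot, y to its left, z up, the work surface at z = 0. Lengths are in m, angles in rad, forces in N, time in s.
With the tool pointing down it reaches from about 0.4 to 0.875 m from the base axis. Payload 6.5 kg.
Tool frame: the origin (TCP) lies at the very end of the fingers, on their centre line; the grasp point (between the pads) lies 19 mm behind it; z points along the fingers, y is the line along which they close (so a half turn about z gives the same grasp; the last joint's range is limited). The gripper opens to 88 mm and grips with 3 to 60 N. Pads are 18 mm wide; open, the fingers measure 123 mm over their backs; the gripper's body (75 mm by 187 mm) begins 45 mm behind the grasp point.
Start: joints at [-0.066, 0.536, -0.004, 1.538, 0.003, 1.067, -0.071], TCP at [0.65, -0, 0.205] pointing down, gripper open.
Joint ranges: [-2.7, 2.7], [-0.37, 2.16], [-1.27, 1.26], [0.24, 2.4], [-1.31, 4.45], [0.19, 1.91], [-2.76, 2.76]. Speed limits (rad/s): [2.39, 2.39, 3.14, 3.14, 3.14, 3.14, 3.14].

INTERFACE

Orientations are given as [roll, pitch, yaw] about the fixed x, y, z axes, in that order (R = Rz(yaw) Ry(pitch) Rx(roll)).
In Python, from rig import * gives the robot as it stands.
- The arm moves only by the shell command python3 -m creep 'ROWS' [FORCE]. ROWS is JSON, a list of rows, each an object of numbers: "wx", "wy", "wz": the turn, a rotation vector about the world's x, y, z in rad; "dx", "dy", "dz": the shift along the world's x, y, z in cm; "jaw": the closure in counts, from 0 (fully open) to 255 (shut). In form: [{"wx": .., "wy": .., "wz": .., "dx": .., "dy": .., "dz": .., "jaw": ..}, ...]. A call has 1 to 20 rows; each row is the pose to reach, as a shift and turn from the pose commanded when the call began; what a row does not reach only later rows make up. A row lasts 1/12 s, in which the tool goes at most 41.7 mm and 7.16 degrees, less where a joint would pass 70% of its speed; a pose out of reach is approached as far as the arm can. A call with a gripper value outside its range is refused whole. The fingers move at their own pace and stop on an object; FORCE is the grip in N (left out, the last holds). Time passes only in rows, so rows that repeat a pose let the fingers close. It gives the time, the measured TCP pose, the force, the opening and the grip force at its end, in the units of the state.
- read_state(): the state, without advancing time (a new reading comes with each control period).
- capture(name): name is "scene" or "side" or "wrist"; returns a dict with "pixels" (384x512x3 uint8, red, green, blue), "K" (3x3 intrinsics, pixels), "extrinsics" (4x4, takes a point from world to camera coordinates). Camera axes: x right, y up, looking along -z (the intrinsics and any distortion apply to the point x, -y, -z); pixel columns grow to the right and rows downward; lengths in m; the calibration is good to about 2 mm. A picture is of the moment at which its call begins. There is no depth.
- job_done(): hands the job in; it is judged then, once.
Trained networks look in the newest picture that a camera, given by its name, has taken for a name from the list of things; names that differ only in an ending like _2 or _b are one class to them, and where a whole thing is asked for, a point or a joint stands for the part that bears it (a point fixed in the world has none). Each returns a list of dicts, best first, with "confidence" (0 to 1); they miss things now and then, are a little off and sometimes report something else, mostly with a low value. They report only what shows in the picture. A call takes as long as a camera call.
- outline_of(camera, label): "mask" (384x512 bool, what is visible of it).
- tip_of(camera, label): "location" ([x, y, z] in m, in the coordinates of the camera as it stood for that picture, good to about 4 mm: a listed point, or the origin of a listed thing).
The state is a dict: "time": time; "joints": joint angles; "joint_vel": joint speeds; "joint_torque": joint torques, N m; "tcp_pos": TCP position; "ee_rot": TCP orientation; "wrist_force": force on the tool from outside, world axes, zero at the start; "torque": the same for the moment, N m; "width": opening from 0.0 (shut) to 1.0 (fully open); "grip_force": force on a finger pad.
Only numpy, scipy, OpenCV 4.12 (cv2) and the standard library are available. Lean on these libraries where they do the work, as an engineer would, in place of code of your own. Each camera call takes 0.05 s, during which the arm holds its last target. There are 200 camera calls.

TASK

Set the bottle guide for the next bottle size: with both clamp levers still loose, slide the steel guide along its slots until its pointer lines up with the tip of the pointed index clip (not the square-ended one). Then swing both clamp levers clockwise, as far as they go, to tighten them, and leave the guide on its mark. Do not disturb the bottles and other things standing around.

Things in the scene. Friction and masses are not known exactly. Their poses are not given: they have to be found in the camera images.
- bed: fixed flat dark steel base plate of the bottle-guide station, 16 mm thick, on the table. Origin on the table, z up; the plate spans -125 to +160 mm in its x and -165 to +165 mm in its y. Its x axis points roughly away from the robot (yaw within 0.25 rad); the guide slides along its y axis
- guide (a joint): bottle guide's place along its slots, 0 to 0.085 m, growing to the bed's +y. A steel angle: flat foot with two slots along y around two fixed bolts, and an upright fence at the foot's +y edge. About 4 N of friction (plus 8 N s/m damping) holds it where it is left, no spring. Closing the levers adds no friction: a knock can still shift it
- fence (a point): middle of the guide's upright fence, 61 mm above the table. The fence is a flat steel wall 200 mm long (bed's x), 8 mm thick (bed's y; this point is mid-thickness), top edge 90 mm above the table; it can be pushed from either side. The foot reaches 180 mm from it to the bed's -y side, its top 23 mm above the table
- pointer (a point): tip of the guide's own small dark pointed nose, at the far (+x) end of the fence in line with its mid-thickness, 20 mm above the table; it moves with the guide and points to the bed's +x, over the white rule
- mark_tip (a point): the mark: nose tip of the pointed index clip, a bright metal block 22 x 28 x 10 mm with a 14 mm long triangular nose towards the bed's -x, fixed just beyond the white rule; frame parallel to the bed's. The guide is set when its pointer has the same place along the bed's y (6 mm apart in x). It lies at either end of the rule, 15 to 45 mm to the + or - y side of the pointer at the start
- blunt: the other index clip, for another bottle size: the same 22 x 28 x 10 mm block without a nose (square end), fixed at the other end of the rule; not to be used. Origin on the bed's top, 14 mm short of the clip's square end
- lever_near (a joint): clamp lever on the near (-x) bolt: 0 fully loose, 1.5 rad fully tight (end stop); grows clockwise seen from above, vertical axis. Stays where left; takes about 0.12 N m (2.5 N at its post). Starts at 0 to 0.25. At value v it points (-0.82 - v) rad from the bed's +x axis: 43 degrees to the +x side of the bed's -y axis when loose, 43 degrees to the -x side when tight
- lever_far (a joint): clamp lever on the far (+x) bolt: 0 fully loose, 1.5 rad fully tight (end stop); grows clockwise seen from above, vertical axis. Stays where left; takes about 0.12 N m (2.5 N at its post). Starts at 0 to 0.25. At value v it points (-0.82 - v) rad from the bed's +x axis: 43 degrees to the +x side of the bed's -y axis when loose, 43 degrees to the -x side when tight
- lever_near_hinge (a point): point on the turning axis of the near lever, at x = -70 mm, y = -50 mm in the bed's frame, 60 mm above the table (the lever's hub, 20 mm in diameter, lies below it, its top 49 mm above the table)
- lever_far_hinge (a point): the same for the far lever, at x = +70 mm, y = -50 mm in the bed's frame
- lever_near_grip (a point): centre line of the near lever's upright post, 60 mm above the table. The post is black, 14 mm in diameter, stands at the end of the lever 50 mm from the turning axis, and reaches from 37 to 81 mm above the table; the arm under it is 11 mm thick, between 36 and 50 mm above the table
- lever_far_grip (a point): the same for the far lever's post
- spray_a: loose bystander: clear spray bottle with a white pump, 54 mm diameter, 177 mm tall; origin under its centre
- spray_b: loose bystander: clear spray bottle with a white pump, 54 mm diameter, 177 mm tall; origin under its centre
- spray_c: loose bystander: clear spray bottle with a white pump, 54 mm diameter, 177 mm tall; origin under its centre
- cap: loose bystander: white over-cap standing on the bed near its +y edge, 24 mm diameter, 32 mm tall; origin under its centre
- label_roll: loose bystander: roll of labels lying flat, 90 mm diameter, 40 mm tall; origin under its centre
- spanner: loose bystander: steel spanner 130 mm long lying along x on the bed near its +y edge; origin under its middle

How it is judged:
By the outcome, as a careful person would: the job done as asked, in the order asked, and still so for the second after the job is handed in, with the robot touching nothing.
It also fails if it takes over 58 s, if anything falls off the work surface, if the arm or the gripper's body presses on something with over 40 N, if the wrist force passes 120 N, or if a joint passes its speed limit or range.

## Working session

There is one attempt and no reset: what is moved stays moved. The work goes in short steps, Python scripts to look and compute and a shell command to move; the robot and the scene stay as the last step left them, time stands still between calls to the robot, and variables do not carry over. Pictures are saved under pics/ and viewed, at most 10 in all, crops included, and the job is handed in when it is done.

```bash
mkdir -p pics
cat > h.py <<'E'
from rig import *
import numpy as np, cv2
def w(cam,cap,label,n=3):
    E=np.array(cap["extrinsics"]);out=[]
    for d in tip_of(cam,label)[:n]:
        p=np.linalg.inv(E)@np.r_[d["location"],1]
        out.append((np.round(p[:3],4).tolist(),round(d["confidence"],2)))
    return out
def save(cap,name): cv2.imwrite("pics/"+name,cap["pixels"][:,:,::-1])
def px(cap,P):
    c=(np.array(cap["extrinsics"])@np.r_[P,1])[:3]; q=np.array(cap["K"])@np.array([c[0],-c[1],-c[2]]); return q[:2]/q[2]
E
python3 - <<'E'
from h import *
ims=[]
for c in ["scene","side"]:
    cap=capture(c); save(cap,c+"0.png")
    for l in ["bed","fence","pointer","mark_tip","blunt","lever_near_hinge","lever_far_hinge","lever_near_grip","lever_far_grip","spray_a","cap","label_roll","spanner"]:
        print(c,l,w(c,cap,l))
print(read_state())
E
```

```text
scene bed [([0.5475, -0.003, 0.0018], 0.74)]
scene fence [([0.5403, 0.0401, 0.061], 0.9)]
scene pointer [([0.6499, 0.0727, 0.0214], 0.74)]
scene mark_tip [([0.6504, 0.0996, 0.0199], 0.58)]
scene blunt [([0.6619, 0.0363, 0.0144], 0.42)]
scene lever_near_hinge [([0.4917, -0.0689, 0.0628], 0.98)]
scene lever_far_hinge [([0.6327, -0.04, 0.0588], 0.72)]
scene lever_near_grip [([0.5378, -0.0974, 0.0627], 0.66)]
scene lever_far_grip [([0.667, -0.063, 0.0614], 0.54)]
scene spray_a [([0.6513, -0.2899, 0.0012], 0.81), ([0.4193, 0.2779, -0.0039], 0.67), ([0.5461, 0.304, -0.0007], 0.64)]
scene cap [([0.413, 0.1161, 0.0173], 0.5)]
scene label_roll [([0.5245, -0.3354, -0.0001], 0.55)]
scene spanner [([0.5334, 0.1338, 0.0197], 0.95)]
side bed [([0.5493, -0.0062, -0.0013], 0.9)]
side fence [([0.5371, 0.0439, 0.0577], 0.88), ([0.5247, -0.3367, -0.0012], 0.69), ([0.494, -0.0703, 0.0638], 0.51)]
side pointer [([0.6484, 0.0719, 0.0178], 0.84)]
side mark_tip [([0.6518, 0.0987, 0.0208], 0.62), ([0.6562, -0.2944, -0.0031], 0.26)]
side blunt [([0.6612, 0.038, 0.0164], 0.51)]
side lever_near_hinge [([0.4927,
[... 491 characters left out ...]
617633,  0.53641479, -0.00436066,  1.5378663 ,  0.00261776,
        1.06726469, -0.07123659]), 'joint_vel': array([ 1.25021676e-04, -6.96845807e-04, -1.08345898e-03,  6.80458101e-04,
        1.14708870e-03, -8.54071557e-05, -8.60518439e-05]), 'joint_torque': array([ 1.02933143e-03, -5.70900071e+01,  9.90922228e-01, -2.51919705e+01,
       -5.61529957e-02,  1.09006555e-02,  4.28041994e-05]), 'tcp_pos': array([ 6.50023886e-01, -4.42498974e-05,  2.04719840e-01]), 'ee_rot': array([3.14153580e+00, 6.04836705e-05, 1.57074727e+00]), 'wrist_force': array([ 0.44054512, -0.27594399, -0.24759628]), 'torque': array([-0.04124476, -0.0021903 ,  0.00638333]), 'grip_force': 0.0, 'width': 1.0025683939972174}
```

Run:
```python
from h import *
cs=[cv2.imread("pics/%s0.png"%c) for c in("scene","side")]
from rig import *
a=capture("scene");b=capture("side")
out=[]
for cap in(a,b):
    u,v=px(cap,[0.65,0.07,0.02]); print(u,v); u=int(u);v=int(v)
    im=cap["pixels"][:,:,::-1].copy()
    c=im[max(v-28,0):v+28,max(u-40,0):u+40]; out.append(cv2.resize(c,(400,280),interpolation=cv2.INTER_CUBIC))
full=np.hstack([cv2.resize(x,(400,300)) for x in cs])
cv2.imwrite("pics/m.png",np.vstack([full,np.hstack(out)]))
```

```text
258.7631407380822 238.49966196028672
216.30368131212217 216.74695231819837
```

View pics/m.png

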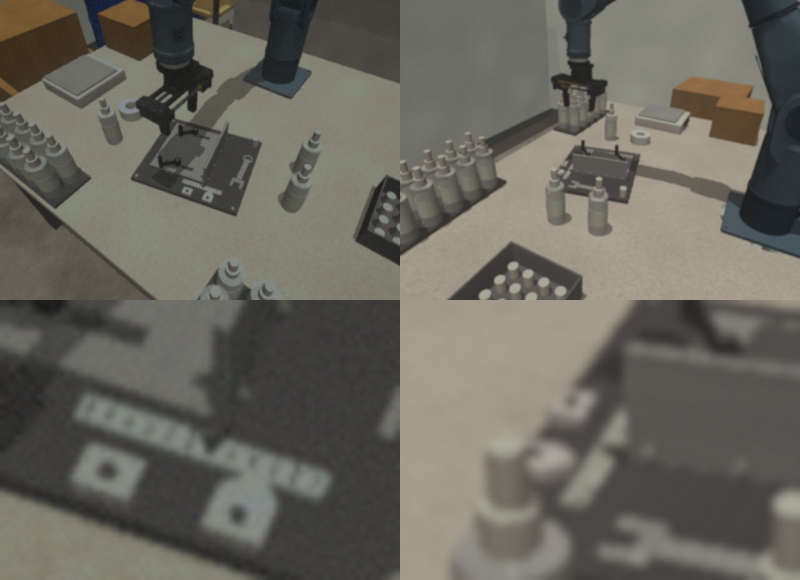

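Run:
```python
from h import *
cap=capture("wrist"); save(cap,"w0.png")
for l in ["bed","fence","pointer","mark_tip","blunt","lever_near_hinge","lever_far_hinge","lever_near_grip","lever_far_grip"]: print(l,w("wrist",cap,l),)
print(px(cap,[.65,.1,.02]))
```

```text
bed [([0.5568, -0.0012, 0.001], 0.86)]
fence [([0.5359, 0.0439, 0.0616], 0.81)]
pointer [([0.652, 0.0695, 0.0187], 0.88)]
mark_tip [([0.6529, 0.1016, 0.0188], 0.89), ([0.6645, 0.0375, 0.0203], 0.53)]
blunt [([0.6695, 0.0389, 0.0168], 0.6)]
lever_near_hinge [([0.4908, -0.0662, 0.0589], 0.79)]
lever_far_hinge [([0.6341, -0.0395, 0.0606], 0.86), ([0.4153, 0.1084, 0.015], 0.73)]
lever_near_grip [([0.419, 0.1076, 0.0152], 0.53)]
lever_far_grip [([0.6723, -0.0634, 0.0609], 0.57)]
[251.89548869  87.31816722]
```

View pics/w0.png

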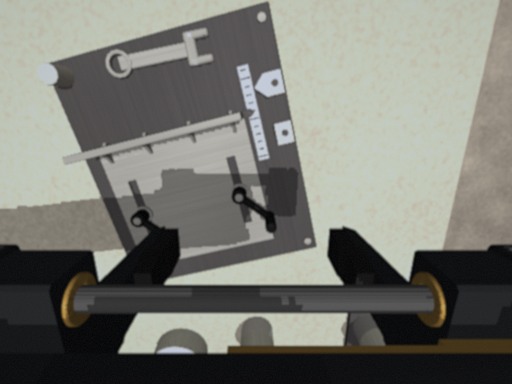

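```bash
cat >> h.py <<'E'
def bp(cap,u,v,z):
    E=np.array(cap["extrinsics"]);d=np.linalg.inv(cap["K"])@[u,v,1]
    R=E[:3,:3];c=-R.T@E[:3,3];d=R.T@[d[0],-d[1],-d[2]];return c+d*(z-c[2])/d[2]
E
python3 - <<'E'
from h import *
cap=capture("wrist")
for a in [(268,3),(315,244),(52,68)]: print(bp(cap,*a,.016))
p,q,r=[bp(cap,*a,.016) for a in [(268,3),(315,244),(52,68)]]
print("yaw",np.arctan2(*(p-q)[[1,0]])-np.pi/2,np.arctan2(*(p-r)[[1,0]]))
cv2.imwrite("pics/w1.png",cv2.resize(cap["pixels"][60:150,210:310,::-1],(800,600)[:0] or (660,594),interpolation=cv2.INTER_CUBIC))
E
```

```text
[0.66894476 0.19218732 0.016     ]
[ 0.74450003 -0.12085927  0.016     ]
[0.40209528 0.1228582  0.016     ]
yaw 0.23682553778125537 0.2541864093885079
```

View pics/w1.png

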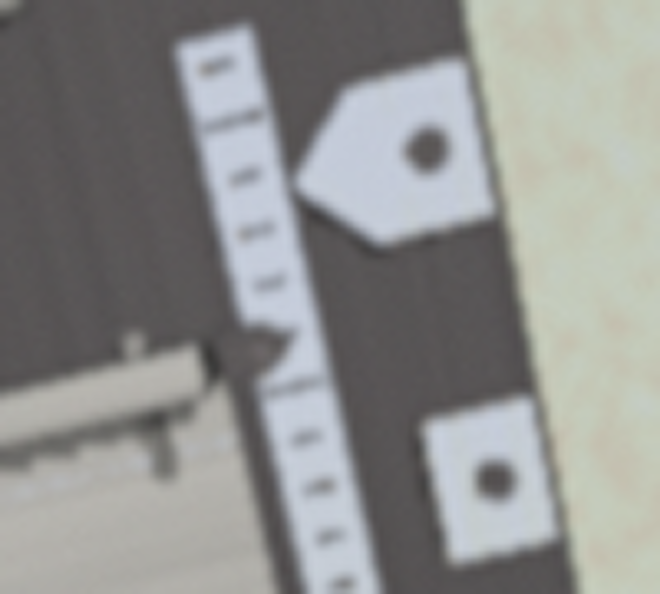

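Run:
```python
from h import *
from scipy.optimize import least_squares
cap=capture("wrist")
th=.24
C=lambda a:np.array([np.cos(a),np.sin(a)]);N=lambda a:np.array([-np.sin(a),np.cos(a)])
m=bp(cap,254.7,87.7,.024);p=bp(cap,255.2,110.5,.021)
print(m,p,[(float((m-p)[:2]@C(t)),float((m-p)[:2]@N(t))) for t in(.22,.24,.25)])
pts={"lever_near_hinge":(-.07,-.05),"lever_far_hinge":(.07,-.05)}
obs=[((.4917,-.0689),(-.07,-.05)),((.4927,-.069),(-.07,-.05)),((.4908,-.0662),(-.07,-.05)),((.6327,-.04),(.07,-.05)),((.6315,-.0341),(.07,-.05)),((.6341,-.0395),(.07,-.05)),
((.6689,.1922),(.16,.165)),((.7445,-.1209),(.16,-.165)),((.4021,.1229),(-.125,.165))]
f=lambda s:np.ravel([s[:2]+C(s[2])*b[0]+N(s[2])*b[1]-np.array(o) for o,b in obs])
s=least_squares(f,[.55,0,.24]).x;print("bed",s,np.round(f(s)*1e3,1))
g=lambda P:(round(float((np.array(P)[:2]-s[:2])@C(s[2])),4),round(float((np.array(P)[:2]-s[:2])@N(s[2])),4))
for n,P in dict(m=m,p=p,fence=(.5378,.0426),near=(.5382,-.0977),far=(.670,-.0632)).items(): print(n,g(P))
for n,x in(("near",-.07),("far",.07)):
  for v in(0,.25,.75,1.5):
    b=np.array([x,-.05])+.05*C(-.82-v);print(n,v,s[:2]+C(s[2])*b[0]+N(s[2])*b[1])
```

```text
[0.65349116 0.09931935 0.024     ] [0.65416387 0.07218797 0.021     ] [(0.005264374140880419, 0.026624252376556735), (0.005795770850385541, 0.026513647239781602), (0.006060613117736623, 0.026454364825920052)]
bed [ 0.55203456 -0.00407     0.23054101] [ 3.6  0.2  2.6  0.3  4.5 -2.5 -1.1  3.2  0.1 -2.7 -2.5  2.7  1.2  0.9
  1.  -7.2 -9.5  5.1]
m (0.1224, 0.0775)
p (0.1169, 0.0509)
fence (-0.0032, 0.0487)
near (-0.0349, -0.088)
far (0.1013, -0.0845)
near 0 [ 0.53687385 -0.09653802]
near 0.25 [ 0.52870505 -0.10595654]
near 0.75 [ 0.50677574 -0.11741048]
near 1.5 [ 0.47052581 -0.11216659]
far 0 [ 0.67316986 -0.06454742]
far 0.25 [ 0.66500106 -0.07396595]
far 0.75 [ 0.64307175 -0.08541988]
far 1.5 [ 0.60682182 -0.080176  ]
```

```bash
python3 -m creep '[{"wz":0.12,"dx":-4,"dy":0.6,"dz":0,"jaw":255},{"wz":0.24,"dx":-8,"dy":1.2,"dz":0,"jaw":255},{"wz":0.24,"dx":-10.3,"dy":1.5,"dz":0,"jaw":255},{"wz":0.24,"dx":-10.3,"dy":1.5,"dz":-4,"jaw":255},{"wz":0.24,"dx":-10.3,"dy":1.5,"dz":-8,"jaw":255},{"wz":0.24,"dx":-10.3,"dy":1.5,"dz":-11,"jaw":255},{"wz":0.24,"dx":-10.3,"dy":1.5,"dz":-13,"jaw":255},{"wz":0.24,"dx":-10.3,"dy":1.5,"dz":-15,"jaw":255},{"wz":0.24,"dx":-10.3,"dy":1.5,"dz":-15,"jaw":255},{"wz":0.24,"dx":-10.3,"dy":1.5,"dz":-15,"jaw":255}]' 20
python3 - <<'E'
from h import *
cap=capture("wrist"); save(cap,"w2.png")
for l in ["fence","pointer","mark_tip"]: print(l,w("wrist",cap,l),)
print(read_state()["width"])
E
```

```text
fence [([0.5414, 0.0452, 0.0628], 0.62), ([0.5421, 0.1323, 0.0187], 0.37)]
pointer [([0.6521, 0.0732, 0.0216], 0.68)]
mark_tip [([0.6491, 0.1002, 0.0176], 0.91)]
0.9992513178574449invalid input
```

View pics/w2.png

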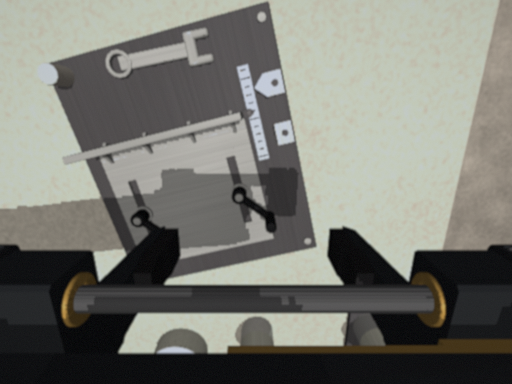

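The picture is unchanged: the call was refused, so nothing moved. I'll send it again with every field given.

```bash
python3 -m creep '[{"wx":0,"wy":0,"wz":0.12,"dx":-4,"dy":0.6,"dz":0,"jaw":255},{"wx":0,"wy":0,"wz":0.24,"dx":-8,"dy":1.2,"dz":0,"jaw":255},{"wx":0,"wy":0,"wz":0.24,"dx":-10.3,"dy":1.5,"dz":0,"jaw":255},{"wx":0,"wy":0,"wz":0.24,"dx":-10.3,"dy":1.5,"dz":-4,"jaw":255},{"wx":0,"wy":0,"wz":0.24,"dx":-10.3,"dy":1.5,"dz":-8,"jaw":255},{"wx":0,"wy":0,"wz":0.24,"dx":-10.3,"dy":1.5,"dz":-11,"jaw":255},{"wx":0,"wy":0,"wz":0.24,"dx":-10.3,"dy":1.5,"dz":-13,"jaw":255},{"wx":0,"wy":0,"wz":0.24,"dx":-10.3,"dy":1.5,"dz":-15,"jaw":255},{"wx":0,"wy":0,"wz":0.24,"dx":-10.3,"dy":1.5,"dz":-15,"jaw":255},{"wx":0,"wy":0,"wz":0.24,"dx":-10.3,"dy":1.5,"dz":-15,"jaw":255}]' 20
python3 - <<'E'
from h import *
cap=capture("wrist"); save(cap,"w3.png")
for l in ["fence","pointer","mark_tip"]: print(l,w("wrist",cap,l),)
print(read_state()["width"])
E
```

```text
time: 3.13
tcp_pos: [0.5464, 0.015, 0.0544]
ee_rot: [-3.14, -0.0, 1.811]
wrist_force: [0.1, -0.1, 0.6]
width: 0.268
grip_force: 0.0
fence [([0.542, 0.0427, 0.0626], 0.94)]
pointer []
mark_tip [([0.6526, 0.1003, 0.0187], 0.64)]
0.08652046642542482
```

View pics/w3.png

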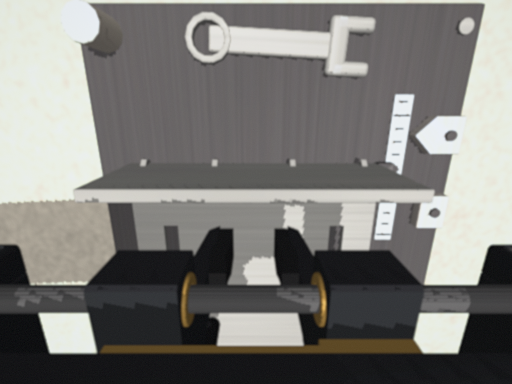

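```bash
python3 -m creep '[{"wx":0,"wy":0,"wz":0,"dx":-0.16,"dy":0.65,"dz":0,"jaw":255},{"wx":0,"wy":0,"wz":0,"dx":-0.32,"dy":1.3,"dz":0,"jaw":255},{"wx":0,"wy":0,"wz":0,"dx":-0.46,"dy":1.9,"dz":0,"jaw":255},{"wx":0,"wy":0,"wz":0,"dx":-0.6,"dy":2.45,"dz":0,"jaw":255},{"wx":0,"wy":0,"wz":0,"dx":-0.72,"dy":2.95,"dz":0,"jaw":255},{"wx":0,"wy":0,"wz":0,"dx":-0.81,"dy":3.3,"dz":0,"jaw":255},{"wx":0,"wy":0,"wz":0,"dx":-0.81,"dy":3.3,"dz":0,"jaw":255},{"wx":0,"wy":0,"wz":0,"dx":-0.81,"dy":3.3,"dz":0,"jaw":255}]'
python3 - <<'E'
from h import *
cap=capture("wrist"); save(cap,"w4.png")
for l in ["fence","pointer","mark_tip"]: print(l,w("wrist",cap,l),)
c=capture("scene")
for l in ["fence","pointer","mark_tip"]: print(l,w("scene",c,l),)
u,v=map(int,px(c,[.65,.09,.02]));print(u,v)
a=cv2.resize(cap["pixels"][60:210,330:480,::-1],(400,400),interpolation=cv2.INTER_CUBIC)
b=cv2.resize(c["pixels"][v-20:v+20,u-20:u+20,::-1],(400,400),interpolation=cv2.INTER_CUBIC)
cv2.imwrite("pics/m4.png",np.hstack([a,b]))
E
```

```text
time: 4.0
tcp_pos: [0.5387, 0.0489, 0.0547]
ee_rot: [3.142, -0.001, 1.812]
wrist_force: [0.3, -0.4, 0.0]
width: 0.003
grip_force: 0.3
fence [([0.536, 0.0614, 0.0628], 0.89)]
pointer [([0.6472, 0.09, 0.0206], 0.58)]
mark_tip [([0.6519, 0.0997, 0.0195], 0.59)]
fence [([0.5327, 0.0625, 0.0642], 0.98)]
pointer [([0.6466, 0.0938, 0.0194], 0.97), ([0.5329, 0.0603, 0.0623], 0.45)]
mark_tip [([0.6508, 0.0963, 0.0214], 0.66)]
266 242
```

View pics/m4.png

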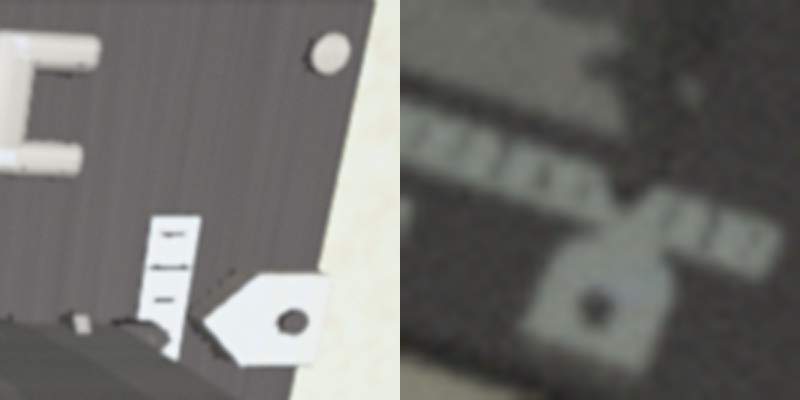

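```bash
python3 -m creep '[{"wx":0,"wy":0,"wz":0,"dx":0.2,"dy":-1,"dz":0,"jaw":255},{"wx":0,"wy":0,"wz":0,"dx":0.2,"dy":-1.5,"dz":3,"jaw":255},{"wx":0,"wy":0,"wz":0,"dx":2,"dy":-2,"dz":6.5,"jaw":255},{"wx":0,"wy":0,"wz":0,"dx":5,"dy":-3,"dz":9,"jaw":255},{"wx":0,"wy":0,"wz":0,"dx":8,"dy":-3,"dz":10,"jaw":255},{"wx":0,"wy":0,"wz":0,"dx":11,"dy":-3,"dz":10,"jaw":255},{"wx":0,"wy":0,"wz":0,"dx":11,"dy":-3,"dz":10,"jaw":255},{"wx":0,"wy":0,"wz":0,"dx":11,"dy":-3,"dz":10,"jaw":255}]'
python3 - <<'E'
from h import *
cap=capture("wrist"); save(cap,"w5.png")
for l in ["fence","pointer","mark_tip"]: print(l,w("wrist",cap,l),)
u,v=map(int,px(cap,[.652,.095,.02]));print(u,v)
cv2.imwrite("pics/m5.png",cv2.resize(cap["pixels"][v-30:v+30,u-40:u+40,::-1],(800,600),interpolation=cv2.INTER_CUBIC))
E
```

```text
time: 5.07
tcp_pos: [0.6497, 0.017, 0.1543]
ee_rot: [-3.142, 0.0, 1.81]
wrist_force: [0.4, 0.3, 0.8]
width: 0.002
grip_force: 0.0
fence [([0.5357, 0.0626, 0.0628], 0.68)]
pointer [([0.6494, 0.0919, 0.021], 0.84), ([0.5387, 0.1326, 0.0226], 0.71), ([0.5329, 0.0622, 0.0643], 0.21)]
mark_tip [([0.6522, 0.1026, 0.019], 0.68)]
270 107
```

View pics/m5.png

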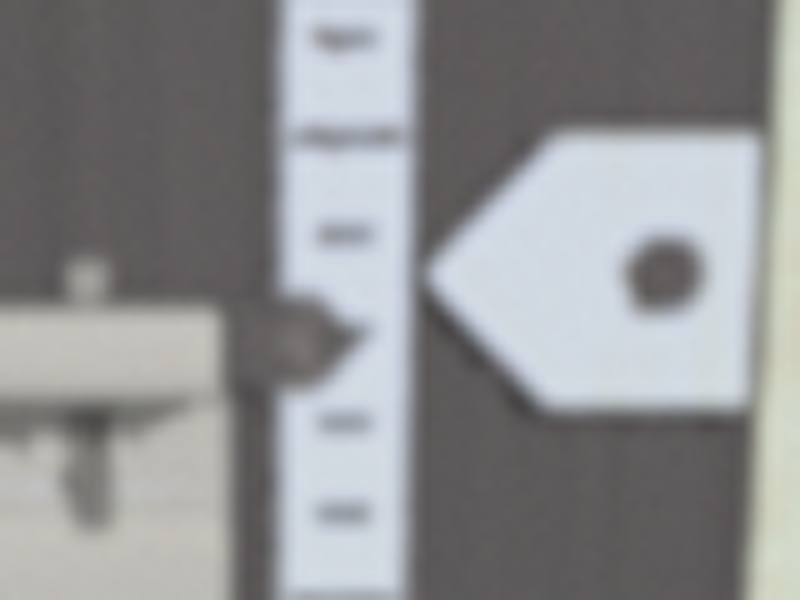

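Run:
```python
from h import *
cap=capture("wrist")
for th in(.23,.24):
  N=np.array([-np.sin(th),np.cos(th),0])
  for zm,zp in((.026,.023),(.024,.021),(.02,.02)):
    print(th,zm,(bp(cap,272.4,104.1,zm)-bp(cap,267.2,110.3,zp))@N,bp(cap,267.2,110.3,zp))
```

```text
0.23 0.026 0.006500487068604728 [0.64673912 0.09247166 0.023     ]
0.23 0.024 0.006542223482808903 [0.64683739 0.09246203 0.021     ]
0.23 0.02 0.0065780197879908514 [0.64688653 0.09245721 0.02      ]
0.24 0.026 0.006447158382763694 [0.64673912 0.09247166 0.023     ]
0.24 0.024 0.006488540815169304 [0.64683739 0.09246203 0.021     ]
0.24 0.02 0.006522229195532324 [0.64688653 0.09245721 0.02      ]
```

```bash
python3 -m creep '[{"wx":0,"wy":0,"wz":0,"dx":-4,"dy":1,"dz":-1,"jaw":255},{"wx":0,"wy":0,"wz":0,"dx":-8,"dy":1.5,"dz":-2,"jaw":255},{"wx":0,"wy":0,"wz":0,"dx":-10.8,"dy":2,"dz":-4,"jaw":255},{"wx":0,"wy":0,"wz":0,"dx":-10.8,"dy":2,"dz":-7.5,"jaw":255},{"wx":0,"wy":0,"wz":0,"dx":-10.8,"dy":2,"dz":-10,"jaw":255},{"wx":0,"wy":0,"wz":0,"dx":-10.9,"dy":2.6,"dz":-10,"jaw":255},{"wx":0,"wy":0,"wz":0,"dx":-11,"dy":3,"dz":-10,"jaw":255},{"wx":0,"wy":0,"wz":0,"dx":-11.04,"dy":3.15,"dz":-10,"jaw":255},{"wx":0,"wy":0,"wz":0,"dx":-11.08,"dy":3.3,"dz":-10,"jaw":255},{"wx":0,"wy":0,"wz":0,"dx":-11.11,"dy":3.45,"dz":-10,"jaw":255},{"wx":0,"wy":0,"wz":0,"dx":-11.14,"dy":3.58,"dz":-10,"jaw":255},{"wx":0,"wy":0,"wz":0,"dx":-11.14,"dy":3.58,"dz":-10,"jaw":255},{"wx":0,"wy":0,"wz":0,"dx":-11.14,"dy":3.58,"dz":-10,"jaw":255}]'
python3 -m creep '[{"wx":0,"wy":0,"wz":0,"dx":0.2,"dy":-1,"dz":0,"jaw":255},{"wx":0,"wy":0,"wz":0,"dx":0.2,"dy":-1.5,"dz":3,"jaw":255},{"wx":0,"wy":0,"wz":0,"dx":2,"dy":-2,"dz":6.5,"jaw":255},{"wx":0,"wy":0,"wz":0,"dx":5,"dy":-3,"dz":9,"jaw":255},{"wx":0,"wy":0,"wz":0,"dx":8,"dy":-3,"dz":10,"jaw":255},{"wx":0,"wy":0,"wz":0,"dx":11,"dy":-3.6,"dz":10,"jaw":255},{"wx":0,"wy":0,"wz":0,"dx":11.14,"dy":-3.58,"dz":10,"jaw":255},{"wx":0,"wy":0,"wz":0,"dx":11.14,"dy":-3.58,"dz":10,"jaw":255},{"wx":0,"wy":0,"wz":0,"dx":11.14,"dy":-3.58,"dz":10,"jaw":255}]'
python3 - <<'E'
from h import *
cap=capture("wrist"); save(cap,"w6.png")
cv2.imwrite("pics/m6.png",cv2.resize(cap["pixels"][77:137,230:310,::-1],(800,600),interpolation=cv2.INTER_CUBIC))
E
```

```text
time: 6.4
tcp_pos: [0.5379, 0.0535, 0.0552]
ee_rot: [3.141, 0.0, 1.81]
wrist_force: [-1.1, -5.2, 1.6]
width: 0.005
grip_force: 2.0
time: 7.15
tcp_pos: [0.6481, 0.0185, 0.1541]
ee_rot: [-3.141, -0.001, 1.811]
wrist_force: [-0.5, 0.1, -0.7]
width: 0.007
grip_force: 0.0
```

View pics/m6.png

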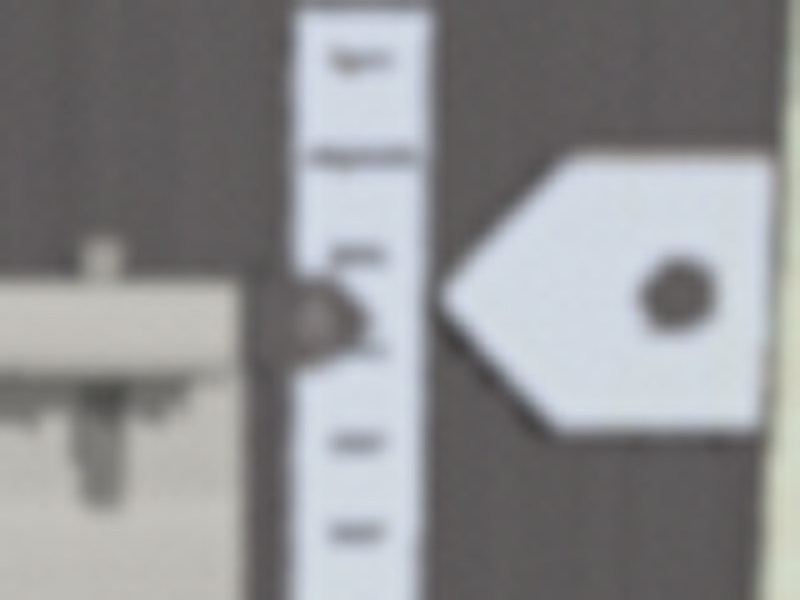

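Run:
```python
from h import *
cap=capture("wrist")
N=np.array([-np.sin(.24),np.cos(.24),0])
for zm,zp in((.026,.023),(.026,.02),(.02,.02)):
    print(zm,(bp(cap,274,106.5,zm)-bp(cap,267.2,109.2,zp))@N)
for l in ["pointer","mark_tip"]: print(l,w("wrist",cap,l),)
```

```text
0.026 0.0028262362614323265
0.026 0.00286143914957874
0.02 0.002845200053497254
pointer [([0.6487, 0.0918, 0.0202], 0.85)]
mark_tip [([0.6501, 0.1034, 0.0216], 0.71)]
```

```bash
python3 -m creep '[{"wx":0,"wy":0,"wz":0,"dx":-4,"dy":1,"dz":-1,"jaw":255},{"wx":0,"wy":0,"wz":0,"dx":-8,"dy":1.5,"dz":-2,"jaw":255},{"wx":0,"wy":0,"wz":0,"dx":-10.9,"dy":2.4,"dz":-4,"jaw":255},{"wx":0,"wy":0,"wz":0,"dx":-10.9,"dy":2.4,"dz":-7.5,"jaw":255},{"wx":0,"wy":0,"wz":0,"dx":-10.9,"dy":2.4,"dz":-10,"jaw":255},{"wx":0,"wy":0,"wz":0,"dx":-11,"dy":3,"dz":-10,"jaw":255},{"wx":0,"wy":0,"wz":0,"dx":-11.08,"dy":3.3,"dz":-10,"jaw":255},{"wx":0,"wy":0,"wz":0,"dx":-11.11,"dy":3.45,"dz":-10,"jaw":255},{"wx":0,"wy":0,"wz":0,"dx":-11.14,"dy":3.58,"dz":-10,"jaw":255},{"wx":0,"wy":0,"wz":0,"dx":-11.18,"dy":3.72,"dz":-10,"jaw":255},{"wx":0,"wy":0,"wz":0,"dx":-11.21,"dy":3.85,"dz":-10,"jaw":255},{"wx":0,"wy":0,"wz":0,"dx":-11.21,"dy":3.85,"dz":-10,"jaw":255},{"wx":0,"wy":0,"wz":0,"dx":-11.21,"dy":3.85,"dz":-10,"jaw":255}]'
python3 -m creep '[{"wx":0,"wy":0,"wz":0,"dx":0.2,"dy":-1,"dz":0,"jaw":255},{"wx":0,"wy":0,"wz":0,"dx":0.2,"dy":-1.5,"dz":3,"jaw":255},{"wx":0,"wy":0,"wz":0,"dx":2,"dy":-2,"dz":6.5,"jaw":255},{"wx":0,"wy":0,"wz":0,"dx":5,"dy":-3,"dz":9,"jaw":255},{"wx":0,"wy":0,"wz":0,"dx":8,"dy":-3,"dz":10,"jaw":255},{"wx":0,"wy":0,"wz":0,"dx":11,"dy":-3.6,"dz":10,"jaw":255},{"wx":0,"wy":0,"wz":0,"dx":11.21,"dy":-3.85,"dz":10,"jaw":255},{"wx":0,"wy":0,"wz":0,"dx":11.21,"dy":-3.85,"dz":10,"jaw":255},{"wx":0,"wy":0,"wz":0,"dx":11.21,"dy":-3.85,"dz":10,"jaw":255}]'
python3 - <<'E'
from h import *
cap=capture("wrist"); save(cap,"w7.png")
a=cv2.resize(cap["pixels"][92:122,230:310,::-1],(800,300),interpolation=cv2.INTER_CUBIC)
cv2.imwrite("pics/m7.png",a)
E
```

```text
time: 8.43
tcp_pos: [0.5383, 0.0559, 0.0561]
ee_rot: [3.139, 0.001, 1.81]
wrist_force: [-0.6, -3.1, 6.4]
width: 0.005
grip_force: 3.3
time: 9.18
tcp_pos: [0.6477, 0.018, 0.154]
ee_rot: [-3.14, -0.001, 1.811]
wrist_force: [-0.3, 0.7, -0.1]
width: 0.005
grip_force: 0.0
```

View pics/m7.png

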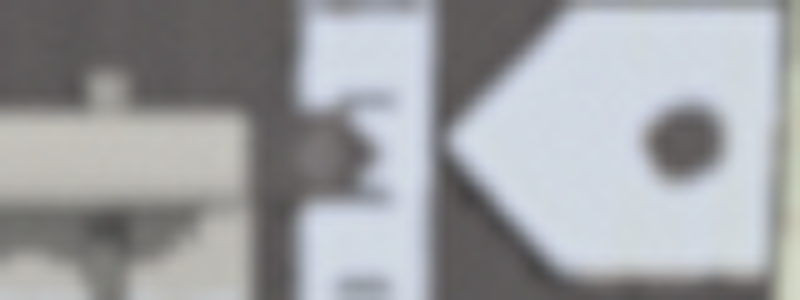

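```bash
cat > m.py <<'E'
from h import *
import sys
def meas(g):
    g=g.astype(float)
    def mid(cols,r0,r1,bright):
        o=[]
        for c in cols:
            s=g[r0:r1,c]; t=(s.max()+s.min())/2; m=s>t if bright else s<t
            k=cv2.resize(s[:,None].astype(np.float32),(1,len(s)*20),interpolation=cv2.INTER_LINEAR)[:,0]
            i=np.where((k>t) if bright else (k<t))[0]; o.append((i[0]+i[-1])/40+r0-.25+.0)
        return np.round(o,2)
    return mid([277,279,281],92,118,True) if False else mid([278,280,282],92,120,True), mid([261,262,263,264],101,117,False)
for f in sys.argv[1:]:
    a,b=meas(cv2.cvtColor(cv2.imread("pics/"+f),cv2.COLOR_BGR2GRAY)); print(f,a,b,np.median(b)-np.median(a))
E
python3 m.py w6.png w7.png
```

```text
w6.png [106.45 106.42 106.58] [108.9  108.65 108.52 107.18] 2.135000000000005
w7.png [105.82 106.05 106.15] [107.32 107.28 107.12 106.92] 1.1500000000000057
```

```bash
python3 -m creep '[{"wx":0,"wy":0,"wz":0,"dx":-4,"dy":1,"dz":-1,"jaw":255},{"wx":0,"wy":0,"wz":0,"dx":-8,"dy":1.5,"dz":-2,"jaw":255},{"wx":0,"wy":0,"wz":0,"dx":-10.9,"dy":2.6,"dz":-4,"jaw":255},{"wx":0,"wy":0,"wz":0,"dx":-10.9,"dy":2.6,"dz":-7.5,"jaw":255},{"wx":0,"wy":0,"wz":0,"dx":-10.9,"dy":2.6,"dz":-10,"jaw":255},{"wx":0,"wy":0,"wz":0,"dx":-11.08,"dy":3.3,"dz":-10,"jaw":255},{"wx":0,"wy":0,"wz":0,"dx":-11.14,"dy":3.58,"dz":-10,"jaw":255},{"wx":0,"wy":0,"wz":0,"dx":-11.18,"dy":3.72,"dz":-10,"jaw":255},{"wx":0,"wy":0,"wz":0,"dx":-11.21,"dy":3.85,"dz":-10,"jaw":255},{"wx":0,"wy":0,"wz":0,"dx":-11.24,"dy":3.97,"dz":-10,"jaw":255},{"wx":0,"wy":0,"wz":0,"dx":-11.24,"dy":3.97,"dz":-10,"jaw":255},{"wx":0,"wy":0,"wz":0,"dx":-11.24,"dy":3.97,"dz":-10,"jaw":255}]'
python3 -m creep '[{"wx":0,"wy":0,"wz":0,"dx":0.2,"dy":-1,"dz":0,"jaw":255},{"wx":0,"wy":0,"wz":0,"dx":0.2,"dy":-1.5,"dz":3,"jaw":255},{"wx":0,"wy":0,"wz":0,"dx":2,"dy":-2,"dz":6.5,"jaw":255},{"wx":0,"wy":0,"wz":0,"dx":5,"dy":-3,"dz":9,"jaw":255},{"wx":0,"wy":0,"wz":0,"dx":8,"dy":-3,"dz":10,"jaw":255},{"wx":0,"wy":0,"wz":0,"dx":11.24,"dy":-3.97,"dz":10,"jaw":255},{"wx":0,"wy":0,"wz":0,"dx":11.24,"dy":-3.97,"dz":10,"jaw":255},{"wx":0,"wy":0,"wz":0,"dx":11.24,"dy":-3.97,"dz":10,"jaw":255},{"wx":0,"wy":0,"wz":0,"dx":11.24,"dy":-3.97,"dz":10,"jaw":255}]'
python3 - <<'E'
from h import *
cap=capture("wrist"); save(cap,"w8.png")
for l in ["lever_near_hinge","lever_far_hinge","lever_near_grip","lever_far_grip"]: print(l,w("wrist",cap,l))
s=capture("scene")
for l in ["lever_near_grip","lever_far_grip"]: print(l,w("scene",s,l))
s=capture("side")
for l in ["lever_near_grip","lever_far_grip"]: print(l,w("side",s,l))
g=cv2.cvtColor(cap["pixels"],cv2.COLOR_RGB2GRAY); print(g[98:118,258:290:2])
E
python3 m.py w8.png
```

```text
time: 10.23
tcp_pos: [0.5367, 0.0571, 0.0554]
ee_rot: [3.141, 0.001, 1.81]
wrist_force: [-1.8, -5.3, 0.8]
width: 0.006
grip_force: 2.0
time: 10.98
tcp_pos: [0.6488, 0.0185, 0.1546]
ee_rot: [3.141, -0.001, 1.811]
wrist_force: [-0.7, 0.3, -1.0]
width: 0.007
grip_force: 0.0
lever_near_hinge [([0.4959, -0.0666, 0.062], 0.88)]
lever_far_hinge [([0.6365, -0.0424, 0.0627], 0.84)]
lever_near_grip [([0.5393, -0.0989, 0.0624], 0.92)]
lever_far_grip []
lever_near_grip [([0.531, 0.07, 0.0614], 0.55)]
lever_far_grip [([0.6717, -0.0634, 0.0641], 0.84)]
lever_near_grip [([0.537, -0.0948, 0.059], 0.65)]
lever_far_grip [([0.6699, -0.0673, 0.0594], 0.61), ([0.5353, 0.1335, 0.0117], 0.17)]
[[146 217 215 214 215 214 206 120  91  89  97 159 209 215 213 214]
 [143 208 210 214 214 214 205 119  90  88 121 192 216 213 213 214]
 [127 174 180 203 206 213 205 119  89  93 157 210 215 214 213 214]
 [104 122 136 169 177 207 205 118  88 114 190 215 214 214 214 213]
 [ 94  97 107 126 154 205 205 118  91 149 207 215 214 214 214 213]
 [ 97 104 106 104 163 210 205 119 111 183 215 215 214 214 213 214]
 [102 113 111  98 
[... 300 characters left out ...]
214 214 214 214]
 [103 132 149 199 212 214 198 100 101 183 215 214 215 214 214 214]
 [119 175 164 187 190 210 200 105  76 146 207 215 214 214 214 214]
 [137 207 165 159 162 206 200 110  73 101 184 215 215 214 214 214]
 [143 215 182 170 173 207 200 109  78  81 146 208 215 214 214 214]
 [144 216 206 203 203 212 198 109  87  80 104 190 215 214 214 214]
 [148 217 217 215 215 215 198 106  91  85  77 158 210 215 214 214]
 [148 216 215 215 215 216 197 107  92  89  77 119 193 215 214 215]
 [147 216 214 214 213 216 199 109  89  91  86  89 158 212 215 213]
 [146 216 215 214 216 215 199 110  91  91  92  79 118 202 216 215]]
w8.png [106.08 106.22 106.22] [105.3  105.4  104.7  104.55] -1.2199999999999989
```

```bash
python3 - <<'E'
from h import *
cap=capture("wrist")
N=np.array([-np.sin(.24),np.cos(.24),0])
m=bp(cap,272.8,106.1,.025);p=bp(cap,267.2,104.85,.021)
print((m-p)@N,m,p)
t=np.array([.5367,.0571,0]); print("h",(p-t)@N-.004)
E
for f in w5 w7; do python3 -c "
import cv2;g=cv2.cvtColor(cv2.imread('pics/$f.png'),6);print(g[98:120,256:268].T)"; done
```

```text
-0.0013026544851909032 [0.65289993 0.09855223 0.025     ] [0.64686306 0.098416   0.021     ]
h 0.009945747757977623
[[ 95  95  94  93  91  89  91  93  92  91  94  97  98  98  97  96  96  93
   89  89  89  92]
 [126 124 122 122 119 118 121 119 110  97  95  99 102 103 101  96  98 108
  118 126 126 128]
 [176 174 173 173 172 173 171 163 136 106  98 103 108 110 104  99 102 125
  157 177 181 183]
 [209 208 208 208 209 208 207 191 155 114 102 107 112 114 111 105 106 133
  176 204 211 212]
 [216 215 212 213 217 218 215 199 161 121 106 108 111 114 115 110 111 140
  183 210 214 214]
 [213 203 194 201 214 217 215 203 170 130 109 106 105 107 108 109 120 153
  192 208 201 199]
 [209 183 164 183 208 216 216 211 190 154 123 103  98  99 102 114 139 176
  204 207 185 174]
 [207 179 154 178 208 216 216 215 208 188 155 120  98  98 112 140 171 198
  213 207 178 163]
 [208 179 157 181 208 215 217 216 216 209 186 144 109 113 145 178 201 212
  216 207 177 162]
 [208 181 160 181 208 216 215 216 218 215 200 163 132 147 180 204 214 217
  217 207 177 165]
 [209 186 170 188 210 216 216 215 215 217 205 179 165 
[... 549 characters left out ...]
4 106 100 109 137 167 180 181
  179 180 179 178]
 [211 211 212 204 175 131 108 112 118 119 119 113 107 123 165 199 212 212
  210 211 210 211]
 [216 218 217 209 177 133 111 115 117 117 116 113 109 127 173 208 216 218
  217 217 217 215]
 [215 217 213 198 165 128 110 108 110 112 110 105 104 127 174 208 217 216
  216 216 216 206]
 [216 216 208 181 151 136 121 103 100 102 100  99 101 126 174 208 217 215
  215 215 212 195]
 [215 215 206 176 160 169 154 122  99  94 103 114 117 132 174 208 216 216
  216 215 211 190]
 [216 216 205 178 172 194 189 157 122 109 126 150 149 144 175 208 217 216
  216 216 211 190]
 [216 216 205 177 174 203 209 190 162 148 166 184 173 155 177 206 216 215
  216 216 211 190]]
```

```bash
python3 -m creep '[{"wx":0,"wy":0,"wz":0,"dx":-3.5,"dy":2.2,"dz":0,"jaw":255},{"wx":0,"wy":0,"wz":0,"dx":-7,"dy":4.4,"dz":0,"jaw":255},{"wx":0,"wy":0,"wz":0,"dx":-10,"dy":6.4,"dz":0,"jaw":255},{"wx":0,"wy":0,"wz":0,"dx":-12.17,"dy":7.81,"dz":0,"jaw":255},{"wx":0,"wy":0,"wz":0,"dx":-12.17,"dy":7.81,"dz":-1,"jaw":255},{"wx":0,"wy":0,"wz":0,"dx":-12.17,"dy":7.81,"dz":-4,"jaw":255},{"wx":0,"wy":0,"wz":0,"dx":-12.17,"dy":7.81,"dz":-8,"jaw":255},{"wx":0,"wy":0,"wz":0,"dx":-12.17,"dy":7.81,"dz":-10,"jaw":255},{"wx":0,"wy":0,"wz":0,"dx":-12.07,"dy":7.4,"dz":-10,"jaw":255},{"wx":0,"wy":0,"wz":0,"dx":-11.97,"dy":7,"dz":-10,"jaw":255},{"wx":0,"wy":0,"wz":0,"dx":-11.92,"dy":6.8,"dz":-10,"jaw":255},{"wx":0,"wy":0,"wz":0,"dx":-11.89,"dy":6.65,"dz":-10,"jaw":255},{"wx":0,"wy":0,"wz":0,"dx":-11.89,"dy":6.65,"dz":-10,"jaw":255}]'
python3 -m creep '[{"wx":0,"wy":0,"wz":0,"dx":0.01,"dy":-0.05,"dz":0,"jaw":255},{"wx":0,"wy":0,"wz":0,"dx":0.01,"dy":-0.05,"dz":0,"jaw":255}]'
```

```text
time: 12.67
tcp_pos: [0.5316, 0.0844, 0.0564]
ee_rot: [3.138, 0.0, 1.81]
wrist_force: [-0.2, -0.7, 3.0]
width: 0.004
grip_force: 1.1
time: 12.83
tcp_pos: [0.5313, 0.0844, 0.0559]
ee_rot: [3.139, -0.0, 1.811]
wrist_force: [-0.3, 2.7, 1.7]
width: 0.007
grip_force: 1.4
```

```bash
python3 -m creep '[{"wx":0,"wy":0,"wz":0,"dx":0.01,"dy":-0.05,"dz":0,"jaw":255},{"wx":0,"wy":0,"wz":0,"dx":0.02,"dy":-0.1,"dz":0,"jaw":255},{"wx":0,"wy":0,"wz":0,"dx":0.03,"dy":-0.14,"dz":0,"jaw":255},{"wx":0,"wy":0,"wz":0,"dx":0.03,"dy":-0.14,"dz":0,"jaw":255}]'
python3 - <<'E'
from h import *
s=read_state();print(s["tcp_pos"],s["wrist_force"])
cap=capture("wrist");save(cap,"w9.png");print(px(cap,[.6469,.0975,.021]))
E
```

```text
time: 13.17
tcp_pos: [0.5309, 0.0834, 0.055]
ee_rot: [3.14, -0.001, 1.811]
wrist_force: [0.3, 4.3, 2.6]
width: 0.006
grip_force: 2.0
[0.53086939 0.08338825 0.05498294] [0.32815821 4.33228804 2.55974971]
[387.55573178 218.70083066]
```

```bash
python3 -m creep '[{"wx":0,"wy":0,"wz":0,"dx":-0.2,"dy":1,"dz":0,"jaw":255},{"wx":0,"wy":0,"wz":0,"dx":-0.2,"dy":1,"dz":4,"jaw":255},{"wx":0,"wy":0,"wz":0,"dx":-0.2,"dy":1,"dz":8,"jaw":255},{"wx":0,"wy":0,"wz":0,"dx":2,"dy":0,"dz":10,"jaw":255},{"wx":0,"wy":0,"wz":0,"dx":5.5,"dy":-2,"dz":10,"jaw":255},{"wx":0,"wy":0,"wz":0,"dx":9,"dy":-4,"dz":10,"jaw":255},{"wx":0,"wy":0,"wz":0,"dx":11.85,"dy":-6.46,"dz":10,"jaw":255},{"wx":0,"wy":0,"wz":0,"dx":11.85,"dy":-6.46,"dz":10,"jaw":255},{"wx":0,"wy":0,"wz":0,"dx":11.85,"dy":-6.46,"dz":10,"jaw":255},{"wx":0,"wy":0,"wz":0,"dx":11.85,"dy":-6.46,"dz":10,"jaw":255}]'
python3 - <<'E'
from h import *
cap=capture("wrist"); save(cap,"w10.png")
g=cv2.cvtColor(cap["pixels"],cv2.COLOR_RGB2GRAY); print(g[98:118,256:282].T)
E
python3 m.py w10.png
```

```text
time: 14.05
tcp_pos: [0.6475, 0.0182, 0.1536]
ee_rot: [-3.139, -0.0, 1.811]
wrist_force: [-0.2, -0.2, 0.7]
width: 0.004
grip_force: 0.0
[[ 92  90  91  88  88  89  91  92  93  93  92  92  93  93  92  93  96  96
   96  97]
 [ 90  91  89  88  89  93  95  96  96  94  95  95  95  92  89  87  87  88
   88  88]
 [ 87  90  92  91  91  93  95  97  98  97  95  97  95  92  90  89  93  91
   92  92]
 [100 108 114 110 100  96  96  98 102 100  97  96  97 101 107 114 119 119
  116 115]
 [152 159 159 145 118  99  99 106 111 109 100  95 101 121 146 162 169 167
  164 163]
 [203 203 198 172 130 103 106 117 121 114 104  97 105 137 177 201 207 205
  204 205]
 [218 216 211 179 132 105 110 117 119 112 103 100 108 140 185 212 217 217
  217 217]
 [216 217 210 179 128  99 100 108 109 106 105 105 112 140 182 210 217 216
  215 217]
 [216 216 208 174 123  96  95  98  99  99 103 113 123 142 179 209 216 216
  216 215]
 [215 217 207 173 129 116 113 101  95 100 118 140 150 155 180 207 216 216
  215 215]
 [215 215 207 175 146 150 147 122 105 118 152 178 179 167 180 207 216 216
  215 216]
 [215 215 207 177 157 176 182
[... 626 characters left out ...]
7  94  91  92
   94  94]
 [ 92  91  91  89  90 104 134 166 171 144 103  76  72  78  85  89  90  90
   89  90]
 [ 91  89  89  92 106 137 175 201 206 185 146 101  72  65  77  88  91  91
   90  91]
 [ 90  89  92 107 139 175 203 215 217 208 185 145 102  74  73  83  91  91
   90  91]
 [ 88  89 103 139 177 204 214 216 216 215 207 186 150 111  83  79  82  89
   89  90]
 [ 89 103 136 176 204 215 216 216 215 216 215 209 191 157 115  81  73  82
   89  91]
 [106 137 174 202 214 216 216 215 214 215 215 216 210 193 160 116  84  78
   88  91]
 [138 176 204 214 217 214 214 215 215 215 214 216 215 211 194 164 127  95
   83  84]]
w10.png [105.85 106.   106.25] [106.65 106.65 106.65 106.58] 0.6500000000000057
```

```bash
python3 -m creep '[{"wx":0,"wy":0,"wz":0,"dx":2,"dy":-3,"dz":0,"jaw":255},{"wx":0,"wy":0,"wz":0,"dx":4,"dy":-6,"dz":0,"jaw":255},{"wx":0,"wy":0,"wz":0,"dx":5.8,"dy":-7.46,"dz":0,"jaw":255},{"wx":0,"wy":0,"wz":0,"dx":5.8,"dy":-7.46,"dz":-3.5,"jaw":255},{"wx":0,"wy":0,"wz":0,"dx":5.8,"dy":-7.46,"dz":-7,"jaw":255},{"wx":0,"wy":0,"wz":0,"dx":5.8,"dy":-7.46,"dz":-9.6,"jaw":255},{"wx":0,"wy":0,"wz":0,"dx":4.82,"dy":-7.7,"dz":-9.6,"jaw":255},{"wx":0,"wy":0,"wz":0,"dx":4.22,"dy":-8.43,"dz":-9.6,"jaw":255},{"wx":0,"wy":0,"wz":0,"dx":3.52,"dy":-9.03,"dz":-9.6,"jaw":255},{"wx":0,"wy":0,"wz":0,"dx":2.72,"dy":-9.48,"dz":-9.6,"jaw":255},{"wx":0,"wy":0,"wz":0,"dx":1.82,"dy":-9.79,"dz":-9.6,"jaw":255},{"wx":0,"wy":0,"wz":0,"dx":0.88,"dy":-9.92,"dz":-9.6,"jaw":255},{"wx":0,"wy":0,"wz":0,"dx":-0.04,"dy":-9.88,"dz":-9.6,"jaw":255},{"wx":0,"wy":0,"wz":0,"dx":-0.94,"dy":-9.67,"dz":-9.6,"jaw":255},{"wx":0,"wy":0,"wz":0,"dx":-1.5,"dy":-9.45,"dz":-9.6,"jaw":255},{"wx":0,"wy":0,"wz":0,"dx":-1.8,"dy":-9.28,"dz":-9.6,"jaw":255},{"wx":0,"wy":0,"wz":0,"dx":-1.8,"dy":-9.28,"dz":-9.6,"jaw":255},{"wx":0,"wy":0,"wz":0,"dx":-1.8,"dy":-9.28,"dz":-9.6,"jaw":255}]'
python3 - <<'E'
from h import *
for c in("scene","side","wrist"):
    cap=capture(c)
    for l in["lever_far_grip","lever_near_grip"]: print(c,l,w(c,cap,l))
    save(cap,c+"_f.png")
E
```

```text
time: 15.6
tcp_pos: [0.6314, -0.0747, 0.0593]
ee_rot: [3.14, 0.0, 1.811]
wrist_force: [0.5, 0.5, -0.1]
width: 0.005
grip_force: 0.0
scene lever_far_grip [([0.671, -0.0646, 0.0622], 0.76)]
scene lever_near_grip [([0.5354, -0.098, 0.0657], 0.51), ([0.5328, 0.1351, 0.0171], 0.41)]
side lever_far_grip [([0.6681, -0.0656, 0.059], 0.68)]
side lever_near_grip [([0.5364, -0.0957, 0.0562], 0.72), ([0.5484, -0.0051, -0.0024], 0.5)]
wrist lever_far_grip []
wrist lever_near_grip [([0.5377, -0.0941, 0.0639], 0.72)]
```

Run:
```python
from h import *
out=[]
for c in("scene","side"):
    cap=capture(c); u,v=map(int,px(cap,[.6,-.07,.06])); im=cap["pixels"][:,:,::-1]
    out.append(cv2.resize(im[v-45:v+45,u-60:u+60],(400,300),interpolation=cv2.INTER_CUBIC)); print(c,u,v,px(cap,[.671,-.0646,.06]),px(cap,[.607,-.0805,.06]))
wr=capture("wrist"); im=wr["pixels"][:,:,::-1]
print(px(wr,[.671,-.0646,.06]),px(wr,[.607,-.0805,.06]))
cv2.imwrite("pics/last.png",np.vstack([np.hstack(out),np.hstack([cv2.resize(im,(400,300)),cv2.resize(cv2.imread("pics/w10.png"),(400,300))])]))
```

```text
scene 223 186 [205.36695579 206.31749313] [217.79653168 186.38259504]
side 254 189 [233.657626   185.04558103] [253.84111138 187.85066997]
[308.76445393 219.75445718] [215.97503398 220.10553688]
```

View pics/last.png

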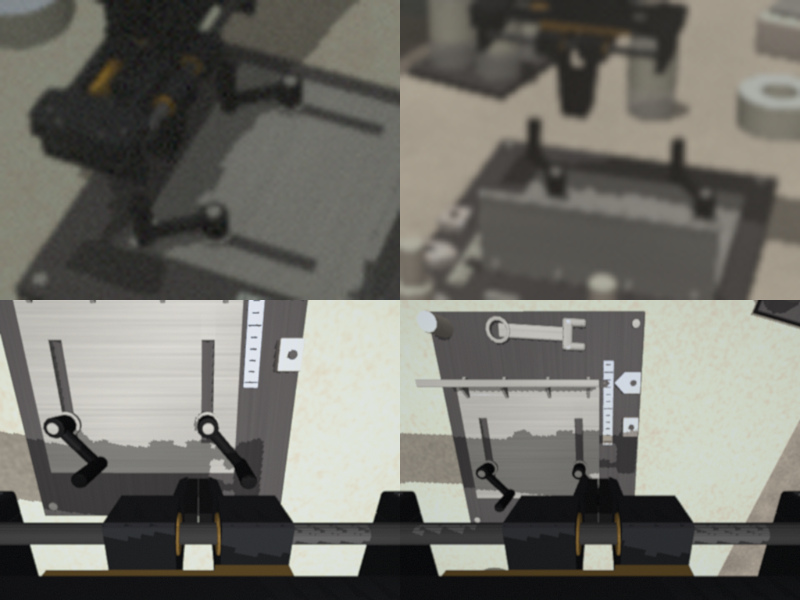

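The side view (top right) shows the far post at about (533,130) and the near post at (678,150). The wrist view shows both levers still loose. The fingers went past the far post, probably before they had come all the way down. I'll redo it in smaller steps and check the pose as I go.

```bash
python3 -m creep '[{"wx":0,"wy":0,"wz":0,"dx":0,"dy":0,"dz":3,"jaw":255},{"wx":0,"wy":0,"wz":0,"dx":0,"dy":0,"dz":5,"jaw":255},{"wx":0,"wy":0,"wz":0,"dx":3.5,"dy":0.8,"dz":5,"jaw":255},{"wx":0,"wy":0,"wz":0,"dx":7.4,"dy":1.7,"dz":5,"jaw":255},{"wx":0,"wy":0,"wz":0,"dx":7.4,"dy":1.7,"dz":5,"jaw":255},{"wx":0,"wy":0,"wz":0,"dx":7.4,"dy":1.7,"dz":2,"jaw":255},{"wx":0,"wy":0,"wz":0,"dx":7.4,"dy":1.7,"dz":0,"jaw":255},{"wx":0,"wy":0,"wz":0,"dx":7.4,"dy":1.7,"dz":0,"jaw":255},{"wx":0,"wy":0,"wz":0,"dx":7.4,"dy":1.7,"dz":0,"jaw":255}]'
python3 -m creep '[{"wx":0,"wy":0,"wz":0,"dx":-0.5,"dy":-0.1,"dz":0,"jaw":255},{"wx":0,"wy":0,"wz":0,"dx":-1,"dy":-0.25,"dz":0,"jaw":255},{"wx":0,"wy":0,"wz":0,"dx":-1.5,"dy":-0.35,"dz":0,"jaw":255},{"wx":0,"wy":0,"wz":0,"dx":-1.5,"dy":-0.35,"dz":0,"jaw":255}]'
python3 - <<'E'
from h import *
for c in("scene","side","wrist"):
    cap=capture(c); print(c,w(c,cap,"lever_far_grip"))
E
```

```text
time: 16.95
tcp_pos: [0.7037, -0.0577, 0.0577]
ee_rot: [-3.139, -0.001, 1.811]
wrist_force: [0.5, 0.5, -0.5]
width: 0.009
grip_force: 0.0
time: 17.28
tcp_pos: [0.6892, -0.0621, 0.0599]
ee_rot: [3.141, 0.001, 1.81]
wrist_force: [-0.6, 0.2, 0.6]
width: 0.008
grip_force: 0.0
scene [([0.6714, -0.0625, 0.0602], 0.83)]
side [([0.6693, -0.0656, 0.058], 0.46)]
wrist [([0.6772, -0.0646, 0.0602], 0.94)]
```

```bash
python3 -m creep '[{"wx":0,"wy":0,"wz":0,"dx":-0.3,"dy":-0.15,"dz":0,"jaw":255},{"wx":0,"wy":0,"wz":0,"dx":-0.6,"dy":-0.35,"dz":0,"jaw":255},{"wx":0,"wy":0,"wz":0,"dx":-0.9,"dy":-0.6,"dz":0,"jaw":255},{"wx":0,"wy":0,"wz":0,"dx":-0.9,"dy":-0.6,"dz":0,"jaw":255}]'
python3 - <<'E'
from h import *
for c in("scene","side","wrist"):
    cap=capture(c); print(c,w(c,cap,"lever_far_grip"))
E
```

```text
time: 17.92
tcp_pos: [0.68, -0.0685, 0.0586]
ee_rot: [-3.141, 0.0, 1.81]
wrist_force: [0.2, -0.8, 0.3]
width: 0.009
grip_force: 0.0
scene [([0.6724, -0.0623, 0.0618], 0.81)]
side [([0.6703, -0.068, 0.0581], 0.64)]
wrist [([0.6776, -0.0613, 0.0577], 0.76)]
```

```bash
python3 -m creep '[{"wx":0,"wy":0,"wz":0,"dx":1,"dy":0.3,"dz":0,"jaw":255},{"wx":0,"wy":0,"wz":0,"dx":2.2,"dy":0.9,"dz":0,"jaw":255},{"wx":0,"wy":0,"wz":0,"dx":2.2,"dy":0.9,"dz":0,"jaw":255},{"wx":0,"wy":0,"wz":0,"dx":2.2,"dy":0.9,"dz":-1,"jaw":255},{"wx":0,"wy":0,"wz":0,"dx":2.2,"dy":0.9,"dz":-2,"jaw":255},{"wx":0,"wy":0,"wz":0,"dx":2.2,"dy":0.9,"dz":-2,"jaw":255},{"wx":0,"wy":0,"wz":0,"dx":2.2,"dy":0.9,"dz":-2,"jaw":255}]'
python3 - <<'E'
from h import *
t=read_state()["tcp_pos"]
for c in("side","scene"):
    cap=capture(c); g=cv2.cvtColor(cap["pixels"],cv2.COLOR_RGB2GRAY)
    for h in(0,.02,.04,.06): print(c,h,np.round(px(cap,t+[0,0,h]),1),end=" ")
    u,v=map(int,np.round(px(cap,t))); print("\ncols",u-12,"rows",v-24); print(g[v-24:v+8,u-12:u+13:2])
E
```

```text
time: 18.8
tcp_pos: [0.7012, -0.0588, 0.0371]
ee_rot: [-3.138, -0.001, 1.81]
wrist_force: [-0.2, -0.2, 1.0]
width: 0.005
grip_force: 0.0
side 0 [224.6 189.9] side 0.02 [224.6 184.3] side 0.04 [224.5 178.7] side 0.06 [224.5 173. ] 
cols 213 rows 166
[[ 68  68  67  43  40  49  51  40  38  41  49  89 133]
 [ 68  67  65  44  38  43  46  40  38  46  64 114 148]
 [ 63  66  62  43  39  40  41  40  40  63  95 132 153]
 [ 60  61  59  43  39  40  39  39  43  92 127 146 153]
 [ 79  63  58  43  40  38  38  40  48 117 147 152 152]
 [118  93  79  49  40  38  39  39  54 131 153 152 152]
 [146 131 117  67  41  40  40  40  57 138 154 151 152]
 [157 152 144  83  40  39  39  40  60 140 154 152 152]
 [158 158 154  94  41  39  39  40  61 140 153 153 153]
 [160 159 155  99  40  39  39  40  64 141 153 153 153]
 [158 159 154 101  41  40  39  40  68 141 152 154 152]
 [158 157 153 109  43  40  40  41  73 143 149 150 152]
 [158 156 154 119  45  40  41  41  85 141 133 136 149]
 [158 157 155 127  50  40  38  45 104 139 102 109 145]
 [157 157 156 135  66  46  43  60 126 133  68  79 141]
 [157 157 157 146  97  78 
[... 1670 characters left out ...]
33 24 27 40 39 24 38 63 70]
 [37 37 39 26 31 29 31 52 49 35 50 71 72]
 [31 42 36 39 30 31 28 50 55 53 64 71 70]
 [34 42 45 38 31 29 32 48 49 58 59 68 71]
 [34 43 45 40 45 35 34 48 46 50 53 60 67]
 [36 44 44 47 43 43 44 46 43 45 45 50 58]
 [31 44 41 48 44 42 45 44 44 44 42 48 46]
 [33 44 44 43 47 46 45 43 46 42 44 42 42]
 [36 43 42 45 47 43 44 45 42 44 48 48 47]
 [37 40 45 43 43 46 47 45 40 40 45 46 47]
 [29 45 42 45 38 45 45 41 42 47 46 47 54]
 [34 41 45 45 45 46 47 45 42 45 46 57 63]
 [36 39 44 42 47 42 44 42 39 48 51 59 61]
 [34 46 42 45 45 44 44 44 44 47 49 62 64]
 [37 42 46 45 45 45 44 47 41 40 44 56 64]
 [29 43 48 44 42 43 45 48 41 46 43 54 61]
 [39 46 45 48 43 48 44 43 41 45 46 56 63]]
```

```bash
python3 -m creep '[{"wx":0,"wy":0,"wz":0,"dx":0,"dy":0,"dz":-0.4,"jaw":255},{"wx":0,"wy":0,"wz":0,"dx":0,"dy":0,"dz":-0.8,"jaw":255},{"wx":0,"wy":0,"wz":0,"dx":-0.6,"dy":-0.15,"dz":-0.8,"jaw":255},{"wx":0,"wy":0,"wz":0,"dx":-1.2,"dy":-0.6,"dz":-0.8,"jaw":255},{"wx":0,"wy":0,"wz":0,"dx":-1.88,"dy":-1.2,"dz":-0.8,"jaw":255},{"wx":0,"wy":0,"wz":0,"dx":-1.88,"dy":-1.2,"dz":-0.8,"jaw":255}]'
python3 - <<'E'
from h import *
for c in("scene","side","wrist"):
    cap=capture(c); print(c,w(c,cap,"lever_far_grip"))
E
```

```text
time: 19.4
tcp_pos: [0.6833, -0.0726, 0.0311]
ee_rot: [3.141, 0.001, 1.809]
wrist_force: [1.6, -1.3, 0.9]
width: 0.008
grip_force: 0.5
scene [([0.6593, -0.0727, 0.0598], 0.59)]
side [([0.6586, -0.0744, 0.0602], 0.49)]
wrist [([0.6644, -0.075, 0.0606], 0.93)]
```

```bash
python3 -m creep '[{"wx":0,"wy":0,"wz":0,"dx":-0.8,"dy":-0.6,"dz":0,"jaw":255},{"wx":0,"wy":0,"wz":0,"dx":-1.7,"dy":-0.96,"dz":0,"jaw":255},{"wx":0,"wy":0,"wz":0,"dx":-2.64,"dy":-1.09,"dz":0,"jaw":255},{"wx":0,"wy":0,"wz":0,"dx":-3.56,"dy":-1.05,"dz":0,"jaw":255},{"wx":0,"wy":0,"wz":0,"dx":-4.46,"dy":-0.84,"dz":0,"jaw":255},{"wx":0,"wy":0,"wz":0,"dx":-5,"dy":-0.6,"dz":0,"jaw":255},{"wx":0,"wy":0,"wz":0,"dx":-5.33,"dy":-0.45,"dz":0,"jaw":255},{"wx":0,"wy":0,"wz":0,"dx":-5.59,"dy":-0.3,"dz":0,"jaw":255},{"wx":0,"wy":0,"wz":0,"dx":-5.59,"dy":-0.3,"dz":0,"jaw":255},{"wx":0,"wy":0,"wz":0,"dx":-5.59,"dy":-0.3,"dz":0,"jaw":255}]'
python3 - <<'E'
from h import *
for c in("scene","side","wrist"):
    cap=capture(c); print(c,w(c,cap,"lever_far_grip"),w(c,cap,"lever_far_hinge"))
E
```

```text
time: 20.53
tcp_pos: [0.628, -0.0728, 0.0306]
ee_rot: [-3.141, -0.001, 1.811]
wrist_force: [0.3, -0.5, 1.3]
width: 0.004
grip_force: 0.6
scene [([0.6068, -0.0796, 0.063], 0.66), ([0.5472, 0.0016, 0.0008], 0.52)] [([0.6321, -0.0401, 0.0613], 0.84)]
side [([0.6068, -0.0845, 0.0554], 0.67)] [([0.525, -0.3349, -0.0024], 0.75)]
wrist [([0.6088, -0.0801, 0.0619], 0.85)] [([0.6363, -0.0416, 0.06], 0.56)]
```

```bash
python3 -m creep '[{"wx":0,"wy":0,"wz":0,"dx":-0.12,"dy":0.03,"dz":0,"jaw":255},{"wx":0,"wy":0,"wz":0,"dx":-0.25,"dy":0.05,"dz":0,"jaw":255},{"wx":0,"wy":0,"wz":0,"dx":-0.25,"dy":0.05,"dz":0,"jaw":255}]'
python3 -m creep '[{"wx":0,"wy":0,"wz":0,"dx":-0.12,"dy":0.03,"dz":0,"jaw":255},{"wx":0,"wy":0,"wz":0,"dx":-0.25,"dy":0.05,"dz":0,"jaw":255},{"wx":0,"wy":0,"wz":0,"dx":-0.25,"dy":0.05,"dz":0,"jaw":255}]'
```

```text
time: 21.23
tcp_pos: [0.6267, -0.0725, 0.0308]
ee_rot: [3.139, 0.0, 1.811]
wrist_force: [5.2, 0.5, -3.1]
width: 0.006
grip_force: 2.2
time: 21.48
tcp_pos: [0.6264, -0.072, 0.0314]
ee_rot: [3.135, 0.002, 1.811]
wrist_force: [9.4, 0.5, -6.2]
width: 0.005
grip_force: 4.5
```

```bash
python3 -m creep '[{"wx":0,"wy":0,"wz":0,"dx":-0.15,"dy":0.03,"dz":0,"jaw":255},{"wx":0,"wy":0,"wz":0,"dx":-0.3,"dy":0.05,"dz":0,"jaw":255},{"wx":0,"wy":0,"wz":0,"dx":-0.3,"dy":0.05,"dz":0,"jaw":255}]'
```

```text
time: 21.73
tcp_pos: [0.6262, -0.0715, 0.0321]
ee_rot: [3.13, 0.003, 1.812]
wrist_force: [14.3, 1.0, -7.5]
width: 0.003
grip_force: 7.1
```

```bash
python3 -m creep '[{"wx":0,"wy":0,"wz":0,"dx":0.8,"dy":0.1,"dz":0,"jaw":255},{"wx":0,"wy":0,"wz":0,"dx":1.8,"dy":0.35,"dz":0,"jaw":255},{"wx":0,"wy":0,"wz":0,"dx":1.8,"dy":0.35,"dz":0,"jaw":255},{"wx":0,"wy":0,"wz":0,"dx":1.8,"dy":0.35,"dz":3,"jaw":255},{"wx":0,"wy":0,"wz":0,"dx":1.8,"dy":0.35,"dz":6,"jaw":255},{"wx":0,"wy":0,"wz":0,"dx":1.8,"dy":0.35,"dz":6,"jaw":255},{"wx":0,"wy":0,"wz":0,"dx":-1.8,"dy":-0.8,"dz":6,"jaw":255},{"wx":0,"wy":0,"wz":0,"dx":-5.08,"dy":-1.78,"dz":6,"jaw":255},{"wx":0,"wy":0,"wz":0,"dx":-5.08,"dy":-1.78,"dz":6,"jaw":255},{"wx":0,"wy":0,"wz":0,"dx":-5.08,"dy":-1.78,"dz":6,"jaw":255}]'
python3 - <<'E'
from h import *
for c in("scene","side","wrist"):
    cap=capture(c); print(c,w(c,cap,"lever_far_grip"),w(c,cap,"lever_near_grip"),w(c,cap,"lever_near_hinge"))
E
```

```text
time: 22.57
tcp_pos: [0.5663, -0.091, 0.0902]
ee_rot: [-3.138, -0.0, 1.809]
wrist_force: [0.7, 0.6, 0.8]
width: 0.003
grip_force: 0.0
scene [([0.6054, -0.0776, 0.0619], 0.57)] [([0.5363, -0.1006, 0.0615], 0.71)] [([0.4946, -0.0674, 0.0624], 0.96)]
side [([0.6042, -0.081, 0.0578], 0.58)] [([0.5395, -0.0946, 0.0566], 0.61)] [([0.4946, -0.0682, 0.0616], 0.93)]
wrist [([0.6095, -0.075, 0.0634], 0.97)] [([0.5372, -0.0988, 0.0594], 0.8)] []
```

```bash
python3 -m creep '[{"wx":0,"wy":0,"wz":0,"dx":0,"dy":0,"dz":-2,"jaw":255},{"wx":0,"wy":0,"wz":0,"dx":0,"dy":0,"dz":-4,"jaw":255},{"wx":0,"wy":0,"wz":0,"dx":0,"dy":0,"dz":-6,"jaw":255},{"wx":0,"wy":0,"wz":0,"dx":0,"dy":0,"dz":-6,"jaw":255},{"wx":0,"wy":0,"wz":0,"dx":-0.85,"dy":-0.25,"dz":-6,"jaw":255},{"wx":0,"wy":0,"wz":0,"dx":-1.45,"dy":-0.8,"dz":-6,"jaw":255},{"wx":0,"wy":0,"wz":0,"dx":-2.15,"dy":-1.45,"dz":-6,"jaw":255},{"wx":0,"wy":0,"wz":0,"dx":-2.95,"dy":-1.98,"dz":-6,"jaw":255},{"wx":0,"wy":0,"wz":0,"dx":-3.85,"dy":-2.29,"dz":-6,"jaw":255},{"wx":0,"wy":0,"wz":0,"dx":-4.79,"dy":-2.42,"dz":-6,"jaw":255},{"wx":0,"wy":0,"wz":0,"dx":-5.71,"dy":-2.38,"dz":-6,"jaw":255},{"wx":0,"wy":0,"wz":0,"dx":-6.61,"dy":-2.17,"dz":-6,"jaw":255},{"wx":0,"wy":0,"wz":0,"dx":-7.15,"dy":-1.95,"dz":-6,"jaw":255},{"wx":0,"wy":0,"wz":0,"dx":-7.48,"dy":-1.78,"dz":-6,"jaw":255},{"wx":0,"wy":0,"wz":0,"dx":-7.74,"dy":-1.63,"dz":-6,"jaw":255},{"wx":0,"wy":0,"wz":0,"dx":-7.74,"dy":-1.63,"dz":-6,"jaw":255}]'
python3 -m creep '[{"wx":0,"wy":0,"wz":0,"dx":-0.12,"dy":0.03,"dz":0,"jaw":255},{"wx":0,"wy":0,"wz":0,"dx":-0.25,"dy":0.05,"dz":0,"jaw":255},{"wx":0,"wy":0,"wz":0,"dx":-0.25,"dy":0.05,"dz":0,"jaw":255}]'
python3 - <<'E'
from h import *
for c in("scene","side","wrist"):
    cap=capture(c); print(c,w(c,cap,"lever_near_grip"))
E
```

```text
time: 24.5
tcp_pos: [0.4912, -0.105, 0.0306]
ee_rot: [-3.141, -0.001, 1.812]
wrist_force: [0.8, 0.9, 1.2]
width: 0.005
grip_force: 0.5
time: 24.75
tcp_pos: [0.4903, -0.1048, 0.0308]
ee_rot: [3.14, -0.0, 1.811]
wrist_force: [5.1, 1.9, -0.2]
width: 0.004
grip_force: 2.2
scene [([0.4716, -0.1155, 0.0616], 0.63)]
side [([0.473, -0.1083, 0.0568], 0.63)]
wrist [([0.4724, -0.1118, 0.0617], 0.72)]
```

```bash
python3 -m creep '[{"wx":0,"wy":0,"wz":0,"dx":-0.15,"dy":0.03,"dz":0,"jaw":255},{"wx":0,"wy":0,"wz":0,"dx":-0.3,"dy":0.05,"dz":0,"jaw":255},{"wx":0,"wy":0,"wz":0,"dx":-0.3,"dy":0.05,"dz":0,"jaw":255}]'
python3 -m creep '[{"wx":0,"wy":0,"wz":0,"dx":-0.12,"dy":0.03,"dz":0,"jaw":255},{"wx":0,"wy":0,"wz":0,"dx":-0.25,"dy":0.05,"dz":0,"jaw":255},{"wx":0,"wy":0,"wz":0,"dx":-0.25,"dy":0.05,"dz":0,"jaw":255}]'
```

```text
time: 25.3
tcp_pos: [0.4902, -0.1047, 0.0312]
ee_rot: [3.135, 0.002, 1.812]
wrist_force: [11.0, 0.2, -5.6]
width: 0.004
grip_force: 5.1
time: 25.55
tcp_pos: [0.4901, -0.1043, 0.0317]
ee_rot: [3.131, 0.003, 1.812]
wrist_force: [15.2, 1.7, -9.2]
width: 0.003
grip_force: 7.0
```

```bash
python3 -m creep '[{"wx":0,"wy":0,"wz":0,"dx":0.8,"dy":0.1,"dz":0,"jaw":255},{"wx":0,"wy":0,"wz":0,"dx":1.8,"dy":0.35,"dz":0,"jaw":255},{"wx":0,"wy":0,"wz":0,"dx":1.8,"dy":0.35,"dz":0,"jaw":255},{"wx":0,"wy":0,"wz":0,"dx":1.8,"dy":0.35,"dz":4,"jaw":255},{"wx":0,"wy":0,"wz":0,"dx":1.8,"dy":0.35,"dz":8,"jaw":255},{"wx":0,"wy":0,"wz":0,"dx":2,"dy":0.4,"dz":12.4,"jaw":255},{"wx":0,"wy":0,"wz":0,"dx":5,"dy":3,"dz":12.4,"jaw":255},{"wx":0,"wy":0,"wz":0,"dx":8,"dy":5.5,"dz":12.4,"jaw":255},{"wx":0,"wy":0,"wz":0,"dx":11,"dy":8,"dz":12.4,"jaw":255},{"wx":0,"wy":0,"wz":0,"dx":14,"dy":10.2,"dz":12.4,"jaw":255},{"wx":0,"wy":0,"wz":0,"dx":16.5,"dy":12.24,"dz":12.4,"jaw":255},{"wx":0,"wy":0,"wz":0,"dx":16.5,"dy":12.24,"dz":12.4,"jaw":255},{"wx":0,"wy":0,"wz":0,"dx":16.5,"dy":12.24,"dz":12.4,"jaw":255},{"wx":0,"wy":0,"wz":0,"dx":16.5,"dy":12.24,"dz":12.4,"jaw":255}]'
python3 - <<'E'
from h import *
for c in("scene","side","wrist"):
    cap=capture(c); print(c,[w(c,cap,l,1) for l in("lever_far_grip","lever_near_grip","cap","spanner","label_roll")],w(c,cap,"spray_a"))
save(cap,"w11.png")
g=cv2.cvtColor(cap["pixels"],cv2.COLOR_RGB2GRAY); print(g[98:118,260:280].T)
E
python3 m.py w11.png
```

```text
time: 26.72
tcp_pos: [0.6473, 0.0168, 0.1537]
ee_rot: [-3.138, 0.001, 1.81]
wrist_force: [0.0, 0.3, -0.3]
width: -0.002
grip_force: 0.0
scene [[([0.6029, -0.078, 0.0601], 0.58)], [], [([0.6516, 0.1007, 0.0213], 0.53)], [([0.5319, 0.1343, 0.0188], 0.66)], [([0.5255, -0.3372, 0.0026], 0.55)]] [([0.545, 0.3064, -0.0016], 0.93), ([0.4186, 0.281, -0.0016], 0.85), ([0.6512, -0.2898, 0.0017], 0.76)]
side [[([0.6055, -0.0807, 0.0581], 0.58)], [([0.4734, -0.1105, 0.0549], 0.47)], [([0.4094, 0.1113, 0.0136], 0.52)], [([0.53, 0.0692, 0.059], 0.62)], [([0.5271, -0.3353, -0.001], 0.56)]] [([0.6542, -0.2953, -0.0005], 0.95), ([0.5463, 0.3018, 0.0006], 0.59), ([0.4155, 0.2816, 0.0011], 0.58)]
wrist [[([0.6085, -0.0796, 0.0619], 0.63)], [([0.6084, -0.0767, 0.0635], 0.6)], [([0.4185, 0.1084, 0.0148], 0.83)], [([0.5382, 0.1332, 0.0224], 0.77)], []] []
[[216 214 197 158 115 101 110 118 122 123 116 113 135 178 208 217 216 216
  216 215]
 [216 212 197 159 115 102 106 114 117 122 121 119 133 171 202 214 215 216
  215 215]
 [214 211 192 152 113 100  98 101 104 110 114 118 130 161 195 212 214 214
  214 214]
[... 826 characters left out ...]
9 106 101  99
  100 101]
 [ 92  91  91  90  92 107 133 149 140 108  82  76  81  87  89  91  90  90
   90  89]
 [ 89  89  87  93 113 145 179 196 187 156 115  82  72  78  85  90  90  90
   90  90]
 [ 89  89  94 112 146 182 205 214 210 192 157 114  78  70  80  87  89  92
   90  91]
 [ 88  92 114 148 183 205 215 216 215 210 192 158 117  85  74  77  85  88
   88  90]
 [ 93 110 146 183 206 213 215 214 214 215 209 194 166 129  90  70  76  86
   89  90]
 [113 147 183 205 213 216 214 213 214 214 215 211 201 175 134  92  77  83
   90  92]
 [149 182 206 214 215 213 214 213 214 214 213 215 213 204 177 136  99  84
   86  89]]
w11.png [105.58 105.62 105.7 ] [106.08 105.9  105.75 104.65] 0.2049999999999983
```

```bash
python3 -c "
from rig import *
print(job_done())"
```

```text
the job is handed in; nothing more can be done
None
```

I handed the job in: the guide's pointer is about 0.4 mm from the tip of the pointed clip by the last camera measurement, both clamp levers were pushed clockwise to their stops, and the bottles and other things show no sign of having moved.

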